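# Shut the stopcock under the sliding cover

### The arm

A 6-joint arm with a two-finger parallel gripper is mounted at the origin on a cart in front of the work surface, level with it; the furniture and walls round the work are solid. World frame = base frame: x ahead of the robot, y to its left, z up, the work surface at z = 0. Lengths are in m, angles in rad, forces in N, time in s.
With the tool pointing down it reaches from about 0.425 to 0.95 m from the base axis. Payload 3.5 kg.
Tool frame: the origin (TCP) lies midway between the tips of the shut fingers; the grasp point (between the pads) lies 19 mm behind it; z points along the fingers, y is the line along which they close (so a half turn about z gives the same grasp; the last joint's range is limited). The gripper opens to 85 mm and grips with 20 to 120 N. Pads are 22 mm wide; open, the fingers measure 114 mm over their backs; the gripper's body (76 mm by 85 mm) begins 54 mm behind the grasp point. The pads swing forward as they close: fully open they stand 13 mm farther back than shut.
Start: joints at [-1.363, 0.286, 1.577, -0, 1.279, -0.15], TCP at [0.236, -0.632, 0.231] pointing down, gripper open.
Joint ranges: [-2.77, 2.77], [-0.9, 2.22], [0.21, 2.48], [-1.53, 4.67], [0.24, 2.81], [-2.84, 2.84]. Speed limits (rad/s): [2.79, 2.79, 3.14, 3.14, 3.14, 3.14].

### API

Orientations are given as a unit quaternion [x, y, z, w].
In Python, from station import get_state, read_camera, close_job gives the robot as it stands.
- The arm moves only by the tool servo_tool, never from a script. Its argument "series" is a list of rows, each an object of numbers: "tx", "ty", "tz": the shift along the tool's x, y, z in mm; "rx", "ry", "rz": the turn, a rotation vector about the tool's x, y, z in degrees; "jaw": the closure, from 0 (fully open) to 1 (shut). In form: [{"tx": .., "ty": .., "tz": .., "rx": .., "ry": .., "rz": .., "jaw": ..}, ...]. A call has 1 to 8 rows; each row is the pose to reach, as a shift and turn from the pose commanded when the call began, along the tool's axes at that moment; what a row does not reach only later rows make up. A row lasts 1/12 s, in which the tool goes at most 41.7 mm and 7.16 degrees, less where a joint would pass 70% of its speed; a pose out of reach is approached as far as the arm can. A call with a gripper value outside its range is refused whole. The fingers move at their own pace and stop on an object; "newtons" is the grip in N (left out, the last holds). Time passes only in rows, so rows that repeat a pose let the fingers close. It gives the time, the measured TCP pose, the force, the opening and the grip force at its end, in the units of the state.
- get_state(): the state, without advancing time (a new reading comes with each control period).
- read_camera(name): name is "side" or "top"; returns a dict with "img" (400x640x3 uint8, blue, green, red), "fx", "fy", "cx", "cy" (pixels), "distortion" ([k1, k2, p1, p2, k3] as OpenCV has them; the pictures are not rectified), "origin" and "rotation" of the camera in the world. Camera axes: x right, y up, looking along -z (the intrinsics and any distortion apply to the point x, -y, -z); pixel columns grow to the right and rows downward; lengths in m; the calibration is good to about 2 mm. A picture is of the moment at which its call begins. There is no depth.
- close_job(): hands the job in; it is judged then, once.
The state is a dict: "t": time; "qpos": joint angles; "joint_velocities": joint speeds; "joint_efforts": joint torques, N m; "position": TCP position; "eef_rot": TCP orientation; "contact_force": force on the tool from outside, world axes, zero at the start; "ft_torque": the same for the moment, N m; "finger_gap": finger opening in m; "gripper_force": force on a finger pad.
Only numpy, scipy, OpenCV 4.12 (cv2) and the standard library are available. Lean on these libraries where they do the work, as an engineer would, in place of code of your own. Each camera call takes 0.05 s, during which the arm holds its last target. There are 200 camera calls.

### The job

With your fingertips, push the white cover of the stopcock box along its rails, without lifting it, until it is fully aside over the closed deck and the two valve handles lie open to view. Then push the handle that ends in a round disc a quarter turn clockwise until it is fully shut, across its pipe. Push gently and do not grip anything; leave the cover open, the plain bar handle as it is, and the things round the box alone.

Things in the scene. Friction and masses are not known exactly. Their poses are not given: they have to be found in the camera images.
- stopcock_box: Grey plastic box fixed to the table, 252 (its x) x 262 (its y, -127 to 136) mm, rim 60 mm high. Origin on the table, z up. The cover slides open towards its +y. 9 mm guide rails stand on its two x edges (inner faces at x = +-120 mm); the -y end has no rail, only two pipe stubs below 34 mm height. Position and yaw vary.
- well (a point): Centre of the box's open well, at rim height (box x 0, y -60, z 60 mm). The well spans 224 mm in box x and 111 mm in y, its floor 8 mm above the table. In it two valve stems stand at box x = 45 and x = -48 mm, both at y = -30 mm; which valve stands where varies.
- deck (a point): Centre of the closed deck, at rim height (box x 0, y 62, z 60 mm), where the opened cover lies; a stop lip 9 mm tall ends it at box y = 128 mm.
- cover: White loose cover slab, 236 (x) x 124 (y) x 24 mm (28 at its ribs), 0.25 to 0.5 kg, on the rim (60 mm) with 2 mm play to the rails; origin at the centre of its underside, axes as the box. Its centre starts at box y -60 to -48 mm and is at +66 mm against the stop lip. Push its -y end face, near the middle, towards the box's +y; takes 1 to 5 N.
- disc_valve: Brass valve with the disc-ended handle, fixed in the well; origin on the well floor under the stem, axes as the box; pipe along its y.
- plain_valve: The same valve with the plain bar handle.
- disc_axis (a point): Point on the disc handle's turning axis (vertical), at the handle's mid height, 43 mm above the table.
- disc_end (a point): Centre of the round disc at the end of the disc handle: 26 mm in diameter, between 37 and 50 mm above the table, 45 mm from the turning axis. The arm between is a bar 12 mm wide, 8 mm thick.
- plain_end (a point): Point on the plain bar handle 45 mm from its turning axis; the bar is 12 mm wide, 8 mm thick, ends 58 mm from its axis, at the same height.
- disc_handle (a joint): Angle of the disc handle: 0 = open, handle points to the box's -y (along the pipe); grows clockwise seen from above; 1.571 = shut, against its stop, handle points to the box's -x. Starts at 0 to 0.3. Turning takes about 2 to 3 N at the disc, and it stays where it is left.
- plain_handle (a joint): Angle of the plain handle, same meaning; starts at 0 to 0.3 and is to stay there.
- espresso_cup: Small white cup with handle, 63x91x49 mm, left of the box; origin at its foot. Leave alone.
- salt_shaker: Glass salt shaker, 44 mm wide, 90 mm tall, left of the box; origin at its foot. Leave alone.
- spice_jar: Spice jar with red lid, 45 mm wide, 106 mm tall, left of the box; origin at its foot. Leave alone.
- keys: Bunch of keys lying in front of the box, 104x115x8 mm; origin at its underside. Leave alone.

How it is judged:
By the outcome, as a careful person would: the job done as asked, in the order asked, and still so for the second after the job is handed in, with the robot touching nothing.
It also fails if it takes over 51 s, if anything falls off the work surface, if the arm or the gripper's body presses on something with over 40 N, if the wrist force passes 120 N, or if a joint passes its speed limit or range.

## Working session

There is one attempt and no reset: what is moved stays moved. The work goes in short steps, Python scripts to look and compute and a tool call to move; the robot and the scene stay as the last step left them, time stands still between calls to the robot, and variables do not carry over. Pictures are saved under pics/ and viewed, at most 10 in all, crops included, and the job is handed in when it is done.

Besides the shell and the picture viewer there is one more tool, called after ">>>" by a JSON object that holds its "api" and its "payload". servo_tool: Moves the arm, as the interface text tells. Its arguments: {"type":"object","properties":{"series":{"type":"array","items":{"type":"object","properties":{"tx":{"type":"number"},"ty":{"type":"number"},"tz":{"type":"number"},"rx":{"type":"number"},"ry":{"type":"number"},"rz":{"type":"number"},"jaw":{"type":"number"}}}},"newtons":{"type":"number"}},"required":["series"]}

```bash
mkdir -p pics; cat > h.py <<'E'
import numpy as np, cv2
from scipy.spatial.transform import Rotation as R
from station import get_state, read_camera, close_job
def K(c): return np.array([[c['fx'],0,c['cx']],[0,c['fy'],c['cy']],[0,0,1.]])
def rot(c):
    r=np.array(c['rotation'],float)
    return r if r.shape==(3,3) else R.from_quat(r).as_matrix()
def ray(c,px,z):
    p=cv2.undistortPoints(np.array(px,float).reshape(-1,1,2),K(c),np.array(c['distortion'],float)).reshape(-1,2)
    d=np.c_[p[:,0],-p[:,1],-np.ones(len(p))]@rot(c).T
    o=np.array(c['origin']); return o+d*((z-o[2])/d[:,2])[:,None]
def proj(c,P):
    q=(np.array(P,float).reshape(-1,3)-c['origin'])@rot(c); q=q*[1,-1,-1]
    return cv2.projectPoints(q,np.zeros(3),np.zeros(3),K(c),np.array(c['distortion'],float))[0].reshape(-1,2)
E
python3 - <<'E'
from h import *
s=get_state(); print({k:np.round(v,3) for k,v in s.items()})
for n in ['top','side']:
    c=read_camera(n); cv2.imwrite(f'pics/{n}0.png',c['img']); print(n,c['origin'],np.round(rot(c),3).tolist(),c['fx'],c['distortion'])
E
```

```text
{'t': np.float64(0.0), 'qpos': array([-1.363,  0.287,  1.578, -0.   ,  1.279, -0.15 ]), 'joint_velocities': array([ 0.001, -0.001, -0.001,  0.002,  0.   , -0.001]), 'joint_efforts': array([ 0.0000e+00, -4.0598e+01, -2.9263e+01, -0.0000e+00,  6.0000e-03,
        0.0000e+00]), 'position': array([ 0.236, -0.632,  0.23 ]), 'eef_rot': array([ 0.984,  0.178, -0.   , -0.001]), 'contact_force': array([-0.328,  0.239,  0.281]), 'ft_torque': array([ 0.013, -0.026, -0.037]), 'gripper_force': np.float64(0.0), 'finger_gap': np.float64(0.085)}
top [0.292531   0.01701386 1.09388234] [[0.007, 0.982, -0.187], [-1.0, 0.001, -0.032], [-0.031, 0.187, 0.982]] 448.64764483372284 [-0.09154114  0.          0.          0.          0.        ]
side [-0.08779236 -0.0597866   1.15225915] [[0.171, 0.868, -0.466], [-0.985, 0.149, -0.085], [-0.004, 0.474, 0.881]] 418.2599164531683 [-0.09471792  0.          0.          0.          0.        ]
```

View pics/top0.png

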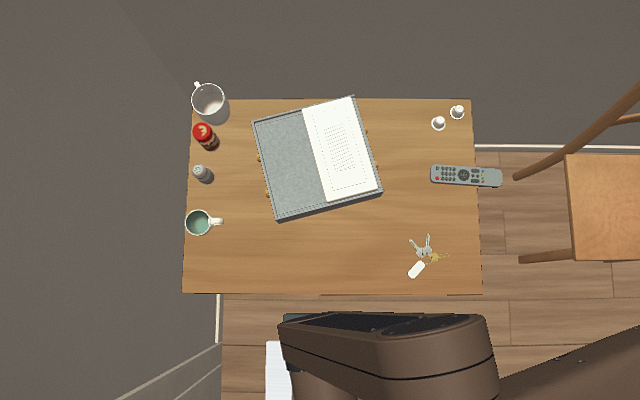

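View pics/side0.png

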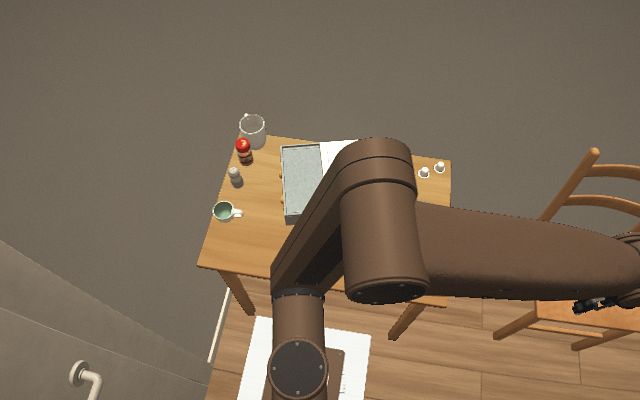

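The top view shows the box at about (316,158). Its white cover is on the right at (343,148) and its grey deck on the left at (285,165), so box +y points image left and slightly down. The keys are at (422,255). In the side view the arm partly hides the box.

```bash
python3 - <<'E'
from h import *
c=read_camera('top'); im=c['img']; roi=np.zeros(im.shape[:2],np.uint8); roi[85:230,240:395]=1
hsv=cv2.cvtColor(im,cv2.COLOR_BGR2HSV)
def big(m):
    m=cv2.morphologyEx((m&roi.astype(bool)).astype(np.uint8),cv2.MORPH_CLOSE,np.ones((7,7)))
    m=cv2.morphologyEx(m,cv2.MORPH_OPEN,np.ones((5,5)))
    return max(cv2.findContours(m,0,1)[0],key=cv2.contourArea)
def rep(n,k,z):
    P=ray(c,k[:,0,:],z)[:,:2]*1000
    r=cv2.minAreaRect(P.astype(np.float32)); b=cv2.boxPoints(r)
    print(n,'z',z,'c',np.round(r[0],1),'size',np.round(r[1],1),'ang',round(r[2],2)); print(np.round(b).tolist())
rep('cover',big((hsv[...,1]<25)&(hsv[...,2]>215)),.084)
g=big((hsv[...,1]<60))
rep('box',g,.065)
v=im.copy(); 
cv2.drawContours(v,[g],-1,(0,0,255),1); cv2.drawContours(v,[big((hsv[...,1]<25)&(hsv[...,2]>215))],-1,(0,255,0),1)
cv2.imwrite('pics/a.png',cv2.resize(v[80:240,230:400],None,fx=3.5,fy=3.5,interpolation=cv2.INTER_NEAREST))
E
```

```text
cover z 0.084 c [600.5 -11.5] size [232.8 121.6] ang 15.16
[[472.0, 17.0], [504.0, -101.0], [729.0, -40.0], [697.0, 78.0]]
box z 0.065 c [595.8  42.5] size [380.7 341.2] ang 89.64
[[424.0, -147.0], [765.0, -149.0], [768.0, 232.0], [426.0, 234.0]]
```

View pics/a.png

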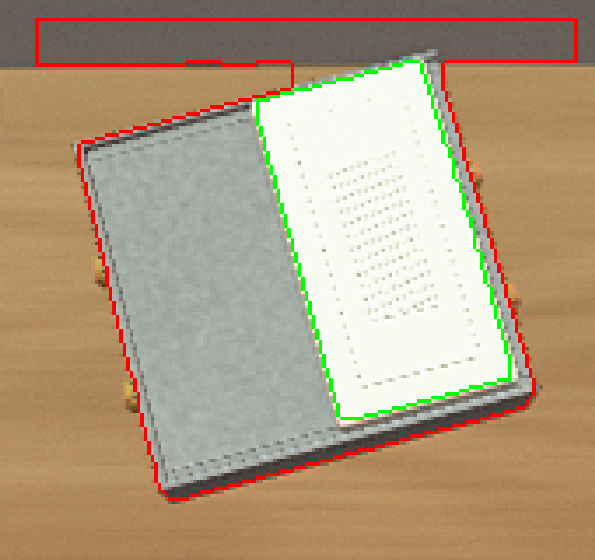

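The contours fit: green is the cover, yaw about 15°. The outer box corners in the crop are near (80,148), (163,484), (433,53) and (533,385).

```bash
python3 - <<'E'
from h import *
c=read_camera('top')
px=np.array([[80,148],[163,484],[433,53],[533,385]])/3.5+[230,80]
P=ray(c,px,.067)[:,:2]*1000; print(np.round(P,1))
loc=np.array([[126,136],[-126,136],[126,-127],[-126,-127]],float)
# rigid fit
a=loc-loc.mean(0); b=P-P.mean(0); th=np.arctan2((a[:,0]*b[:,1]-a[:,1]*b[:,0]).sum(),(a*b).sum())
Rm=np.array([[np.cos(th),-np.sin(th)],[np.sin(th),np.cos(th)]]); t=P.mean(0)-Rm@loc.mean(0)
print('yaw',np.degrees(th),'org',t,'res',np.round(P-(loc@Rm.T+t),1).tolist())
print('cover in box',Rm.T@(np.array([600.5,-11.5])-t))
th=np.radians(15.2)
Rm=np.array([[np.cos(th),-np.sin(th)],[np.sin(th),np.cos(th)]]); t=P.mean(0)-Rm@loc.mean(0)
print('org@15.2',t,'cover',Rm.T@(np.array([600.5,-11.5])-t))
T=get_state(); r=R.from_quat(T['eef_rot']).as_matrix(); print(np.round(r,3))
for n,p in [('approach',(0,-160)),('coverface',(0,-120))]: print(n,Rm@p+t)
E
```

```text
[[ 668.7  195.5]
 [ 434.2  132.3]
 [ 737.6  -49.4]
 [ 501.3 -113.2]]
yaw 15.30727558927083 org [586.61534248  36.9713091 ] res [[-3.6, -5.9], [5.0, -2.6], [-4.1, 2.8], [2.7, 5.6]]
cover in box [  0.59587512 -50.41722377]
org@15.2 [586.6072139   36.96909244] cover [  0.69869621 -50.41601185]
[[ 0.937  0.35  -0.   ]
 [ 0.35  -0.937  0.002]
 [ 0.    -0.002 -1.   ]]
approach [ 628.55748248 -117.43354668]
coverface [618.06991533 -78.8328869 ]
```

>>> {"api": "servo_tool", "payload": {"series": [{"tx": 275,"ty": -178,"rz": 5.2,"jaw": 1},{"tx": 275,"ty": -178,"rz": 5.2,"jaw": 1},{"tx": 275,"ty": -178,"rz": 5.2,"jaw": 1},{"tx": 275,"ty": -178,"rz": 5.2,"jaw": 1},{"tx": 275,"ty": -178,"rz": 5.2,"jaw": 1},{"tx": 275,"ty": -178,"rz": 5.2,"jaw": 1},{"tx": 275,"ty": -178,"rz": 5.2,"jaw": 1},{"tx": 275,"ty": -178,"rz": 5.2,"jaw": 1}], "newtons": 20}}

```text
validation failed for argument at $.se...
```

```bash
cat >> h.py <<'E'
O=np.array([586.6,37.0]); th=np.radians(15.25)
RB=np.array([[np.cos(th),-np.sin(th)],[np.sin(th),np.cos(th)]])
def w2b(p): return RB.T@(np.array(p[:2])*1000-O)
def b2w(p): return (RB@np.array(p)+O)/1000
def where():
    s=get_state(); r=R.from_quat(s['eef_rot']).as_matrix()
    print('t',round(s['t'],2),'box xy',np.round(w2b(s['position']),1),'z',round(s['position'][2]*1000,1),'yaw',round(np.degrees(np.arctan2(r[1,0],r[0,0])),2),'tilt',np.round(r[:2,2],3),'F box',np.round(RB.T@s['contact_force'][:2],1),round(s['contact_force'][2],1),'gap',s['finger_gap'])
E
python3 -c "from h import *; where()"
```

```text
t 0.2 box xy [-513.8 -553.1] z 230.4 yaw 20.5 tilt [-0.     0.002] F box [-0.8 -0.1] -0.3 gap 0.08492713762647962
```

>>> {"api": "servo_tool", "payload": {"series": [{"tx": 275,"ty": -178,"tz": 0,"rx": 0,"ry": 0,"rz": 5.2,"jaw": 1},{"tx": 275,"ty": -178,"tz": 0,"rx": 0,"ry": 0,"rz": 5.2,"jaw": 1},{"tx": 275,"ty": -178,"tz": 0,"rx": 0,"ry": 0,"rz": 5.2,"jaw": 1},{"tx": 275,"ty": -178,"tz": 0,"rx": 0,"ry": 0,"rz": 5.2,"jaw": 1},{"tx": 275,"ty": -178,"tz": 0,"rx": 0,"ry": 0,"rz": 5.2,"jaw": 1},{"tx": 275,"ty": -178,"tz": 0,"rx": 0,"ry": 0,"rz": 5.2,"jaw": 1},{"tx": 275,"ty": -178,"tz": 0,"rx": 0,"ry": 0,"rz": 5.2,"jaw": 1},{"tx": 275,"ty": -178,"tz": 0,"rx": 0,"ry": 0,"rz": 5.2,"jaw": 1}], "newtons": 20}}

```text
t: 0.87
position: [0.4327, -0.3668, 0.2313]
eef_rot: [0.991, 0.133, 0.0, -0.0]
contact_force: [0.5, 0.4, 0.3]
finger_gap: 0.0002
gripper_force: 0.0
```

```bash
python3 -c "from h import *; where()"
```

```text
t 0.87 box xy [-254.7 -349.1] z 231.3 yaw 15.33 tilt [0. 0.] F box [0.6 0.3] 0.3 gap 0.0001630524293083236
```

>>> {"api": "servo_tool", "payload": {"series": [{"tx": 255,"ty": -194,"tz": 0,"rx": 0,"ry": 0,"rz": 0,"jaw": 1},{"tx": 255,"ty": -194,"tz": 0,"rx": 0,"ry": 0,"rz": 0,"jaw": 1},{"tx": 255,"ty": -194,"tz": 0,"rx": 0,"ry": 0,"rz": 0,"jaw": 1},{"tx": 255,"ty": -194,"tz": 0,"rx": 0,"ry": 0,"rz": 0,"jaw": 1},{"tx": 255,"ty": -194,"tz": 0,"rx": 0,"ry": 0,"rz": 0,"jaw": 1},{"tx": 255,"ty": -194,"tz": 0,"rx": 0,"ry": 0,"rz": 0,"jaw": 1},{"tx": 255,"ty": -194,"tz": 0,"rx": 0,"ry": 0,"rz": 0,"jaw": 1},{"tx": 255,"ty": -194,"tz": 0,"rx": 0,"ry": 0,"rz": 0,"jaw": 1}]}}

```text
t: 1.53
position: [0.6278, -0.1115, 0.2311]
eef_rot: [0.991, 0.134, 0.0, -0.0]
contact_force: [0.4, -0.8, -0.2]
finger_gap: -0.0001
gripper_force: 0.0
```

>>> {"api": "servo_tool", "payload": {"series": [{"tx": 0,"ty": 0,"tz": 40,"rx": 0,"ry": 0,"rz": 0,"jaw": 1},{"tx": 0,"ty": 0,"tz": 80,"rx": 0,"ry": 0,"rz": 0,"jaw": 1},{"tx": 0,"ty": 0,"tz": 120,"rx": 0,"ry": 0,"rz": 0,"jaw": 1},{"tx": 0,"ty": 0,"tz": 150,"rx": 0,"ry": 0,"rz": 0,"jaw": 1},{"tx": 0,"ty": 0,"tz": 162,"rx": 0,"ry": 0,"rz": 0,"jaw": 1},{"tx": 0,"ty": 0,"tz": 162,"rx": 0,"ry": 0,"rz": 0,"jaw": 1}]}}

```text
t: 2.03
position: [0.6235, -0.1138, 0.0648]
eef_rot: [0.991, 0.133, -0.004, -0.002]
contact_force: [-0.3, 0.2, -0.8]
finger_gap: 0.0
gripper_force: 0.0
```

```bash
python3 - <<'E'
from h import *
where(); c=read_camera('top'); cv2.imwrite('pics/b.png',cv2.resize(c['img'][70:270,220:420],None,fx=2.9,fy=2.9))
E
```

```text
t 2.03 box xy [  -4.  -155.2] z 64.8 yaw 15.3 tilt [-0.008  0.003] F box [-0.3  0.3] -0.8 gap 4.140388381313388e-05
```

View pics/b.png

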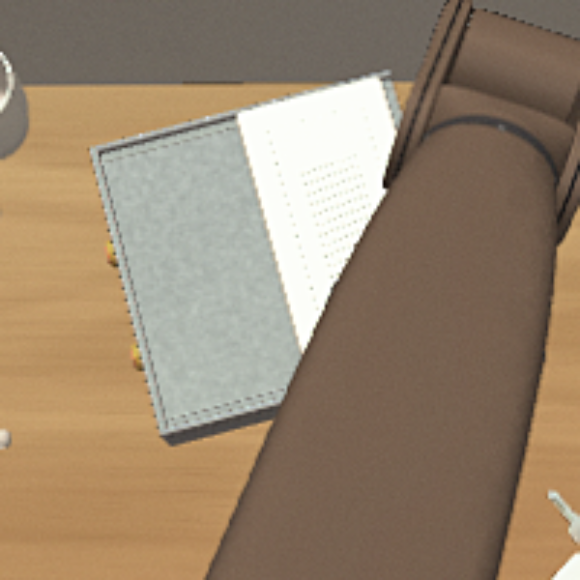

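The arm hides the right half. The cover's left edge, from (238,115) to (300,350), has not moved. Advancing gently.

>>> {"api": "servo_tool", "payload": {"series": [{"tx": 0,"ty": -6,"tz": -2,"rx": 0,"ry": 0,"rz": 0,"jaw": 1},{"tx": 0,"ty": -12,"tz": -2,"rx": 0,"ry": 0,"rz": 0,"jaw": 1},{"tx": 0,"ty": -18,"tz": -2,"rx": 0,"ry": 0,"rz": 0,"jaw": 1},{"tx": 0,"ty": -24,"tz": -2,"rx": 0,"ry": 0,"rz": 0,"jaw": 1},{"tx": 0,"ty": -28,"tz": -2,"rx": 0,"ry": 0,"rz": 0,"jaw": 1},{"tx": 0,"ty": -32,"tz": -2,"rx": 0,"ry": 0,"rz": 0,"jaw": 1},{"tx": 0,"ty": -36,"tz": -2,"rx": 0,"ry": 0,"rz": 0,"jaw": 1},{"tx": 0,"ty": -40,"tz": -2,"rx": 0,"ry": 0,"rz": 0,"jaw": 1}]}}

```text
t: 2.75
position: [0.6166, -0.0766, 0.0723]
eef_rot: [0.991, 0.133, 0.001, 0.001]
contact_force: [1.7, -4.3, 2.8]
finger_gap: 0.0
gripper_force: 1.5
```

```bash
python3 -c "from h import *; where()"
```

```text
t 2.75 box xy [  -0.9 -117.5] z 72.3 yaw 15.31 tilt [ 0.002 -0.002] F box [ 0.5 -4.6] 2.8 gap 3.614255030534937e-06
```

>>> {"api": "servo_tool", "payload": {"series": [{"tx": 0,"ty": -6,"tz": 1,"rx": 0,"ry": 0,"rz": 0,"jaw": 1},{"tx": 0,"ty": -12,"tz": 2,"rx": 0,"ry": 0,"rz": 0,"jaw": 1},{"tx": 0,"ty": -18,"tz": 2,"rx": 0,"ry": 0,"rz": 0,"jaw": 1},{"tx": 0,"ty": -24,"tz": 2,"rx": 0,"ry": 0,"rz": 0,"jaw": 1},{"tx": 0,"ty": -30,"tz": 2,"rx": 0,"ry": 0,"rz": 0,"jaw": 1},{"tx": 0,"ty": -36,"tz": 2,"rx": 0,"ry": 0,"rz": 0,"jaw": 1},{"tx": 0,"ty": -42,"tz": 2,"rx": 0,"ry": 0,"rz": 0,"jaw": 1},{"tx": 0,"ty": -48,"tz": 2,"rx": 0,"ry": 0,"rz": 0,"jaw": 1}]}}

```text
t: 3.42
position: [0.6028, -0.0291, 0.0691]
eef_rot: [0.991, 0.133, -0.0, -0.0]
contact_force: [-0.0, -2.4, 1.1]
finger_gap: -0.0002
gripper_force: 1.1
```

>>> {"api": "servo_tool", "payload": {"series": [{"tx": 0,"ty": -6,"tz": 0,"rx": 0,"ry": 0,"rz": 0,"jaw": 1},{"tx": 0,"ty": -12,"tz": 0,"rx": 0,"ry": 0,"rz": 0,"jaw": 1},{"tx": 0,"ty": -18,"tz": 0,"rx": 0,"ry": 0,"rz": 0,"jaw": 1},{"tx": 0,"ty": -24,"tz": 0,"rx": 0,"ry": 0,"rz": 0,"jaw": 1},{"tx": 0,"ty": -30,"tz": 0,"rx": 0,"ry": 0,"rz": 0,"jaw": 1},{"tx": 0,"ty": -36,"tz": 0,"rx": 0,"ry": 0,"rz": 0,"jaw": 1},{"tx": 0,"ty": -39,"tz": 0,"rx": 0,"ry": 0,"rz": 0,"jaw": 1},{"tx": 0,"ty": -39,"tz": 0,"rx": 0,"ry": 0,"rz": 0,"jaw": 1}]}}

```text
t: 4.08
position: [0.5924, 0.0088, 0.0691]
eef_rot: [0.991, 0.133, -0.0, -0.001]
contact_force: [0.5, -0.0, -0.6]
finger_gap: 0.0
gripper_force: 0.0
```

```bash
python3 -c "
from h import *
where(); c=read_camera('top'); cv2.imwrite('pics/c.png',cv2.resize(c['img'][70:270,220:420],None,fx=2.9,fy=2.9))"
```

```text
t 4.08 box xy [ -1.9 -28.7] z 69.1 yaw 15.33 tilt [-0.001  0.001] F box [ 0.5 -0.1] -0.6 gap 8.801380835282448e-06
```

View pics/c.png

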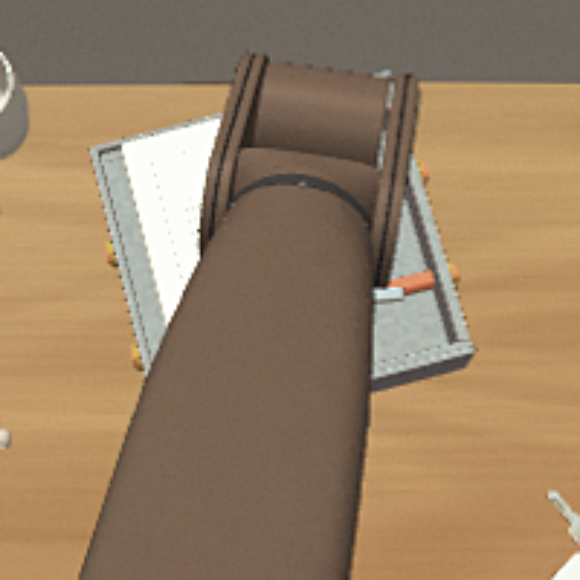

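The cover is sliding well. Its leading edge, from (122,140) to (170,315), is about 20 mm short of the lip. The bar handle at (405,288) is now visible at box -x.

>>> {"api": "servo_tool", "payload": {"series": [{"tx": 0,"ty": -4,"tz": 0,"rx": 0,"ry": 0,"rz": 0,"jaw": 1},{"tx": 0,"ty": -8,"tz": 0,"rx": 0,"ry": 0,"rz": 0,"jaw": 1},{"tx": 0,"ty": -11,"tz": 0,"rx": 0,"ry": 0,"rz": 0,"jaw": 1},{"tx": 0,"ty": -13,"tz": 0,"rx": 0,"ry": 0,"rz": 0,"jaw": 1},{"tx": 0,"ty": -15,"tz": 0,"rx": 0,"ry": 0,"rz": 0,"jaw": 1},{"tx": 0,"ty": -16,"tz": 0,"rx": 0,"ry": 0,"rz": 0,"jaw": 1},{"tx": 0,"ty": -17,"tz": 0,"rx": 0,"ry": 0,"rz": 0,"jaw": 1},{"tx": 0,"ty": -18,"tz": 0,"rx": 0,"ry": 0,"rz": 0,"jaw": 1}]}}

```text
t: 4.8
position: [0.5881, 0.0251, 0.0693]
eef_rot: [0.991, 0.133, -0.0, -0.0]
contact_force: [0.5, -1.5, 0.4]
finger_gap: -0.0003
gripper_force: 0.7
```

```bash
python3 -c "from h import *; where()"
```

```text
t 4.8 box xy [ -1.7 -11.9] z 69.3 yaw 15.3 tilt [-0. -0.] F box [ 0.1 -1.6] 0.4 gap -0.0002611383567303697
```

Not yet at the stop, so I'll creep until the force rises.

>>> {"api": "servo_tool", "payload": {"series": [{"tx": 0,"ty": -1,"tz": 0,"rx": 0,"ry": 0,"rz": 0,"jaw": 1},{"tx": 0,"ty": -2,"tz": 0,"rx": 0,"ry": 0,"rz": 0,"jaw": 1},{"tx": 0,"ty": -3,"tz": 0,"rx": 0,"ry": 0,"rz": 0,"jaw": 1},{"tx": 0,"ty": -3,"tz": 0,"rx": 0,"ry": 0,"rz": 0,"jaw": 1}]}}

```text
t: 5.13
position: [0.5873, 0.0281, 0.0693]
eef_rot: [0.991, 0.133, -0.0, -0.0]
contact_force: [-0.2, -0.8, -0.1]
finger_gap: -0.0001
gripper_force: 0.6
```

>>> {"api": "servo_tool", "payload": {"series": [{"tx": 0,"ty": -1,"tz": 0,"rx": 0,"ry": 0,"rz": 0,"jaw": 1},{"tx": 0,"ty": -2,"tz": 0,"rx": 0,"ry": 0,"rz": 0,"jaw": 1},{"tx": 0,"ty": -2,"tz": 0,"rx": 0,"ry": 0,"rz": 0,"jaw": 1}]}}

```text
t: 5.38
position: [0.5873, 0.0283, 0.0696]
eef_rot: [0.991, 0.134, 0.0, 0.002]
contact_force: [0.4, -7.7, 0.3]
finger_gap: -0.0001
gripper_force: 3.3
```

```bash
python3 -c "from h import *; where()"
```

```text
t 5.38 box xy [-1.6 -8.6] z 69.6 yaw 15.36 tilt [ 0.001 -0.004] F box [-1.6 -7.5] 0.3 gap -0.00014332574505275105
```

>>> {"api": "servo_tool", "payload": {"series": [{"tx": 0,"ty": 15,"tz": 0,"rx": 0,"ry": 0,"rz": 0,"jaw": 1},{"tx": 0,"ty": 30,"tz": -20,"rx": 0,"ry": 0,"rz": 0,"jaw": 1},{"tx": 0,"ty": 50,"tz": -60,"rx": 0,"ry": 0,"rz": 0,"jaw": 1},{"tx": 0,"ty": 85,"tz": -80,"rx": 0,"ry": 0,"rz": 0,"jaw": 1},{"tx": 0,"ty": 125,"tz": -80,"rx": 0,"ry": 0,"rz": 0,"jaw": 1},{"tx": 0,"ty": 165,"tz": -80,"rx": 0,"ry": 0,"rz": 0,"jaw": 1},{"tx": 0,"ty": 205,"tz": -80,"rx": 0,"ry": 0,"rz": 0,"jaw": 1},{"tx": 0,"ty": 240,"tz": -80,"rx": 0,"ry": 0,"rz": 0,"jaw": 1}]}}

```text
t: 6.05
position: [0.6506, -0.2043, 0.1499]
eef_rot: [0.991, 0.133, 0.001, -0.0]
contact_force: [0.2, 0.1, -0.7]
finger_gap: 0.0001
gripper_force: 0.0
```

```bash
python3 -c "
from h import *
where(); c=read_camera('top'); cv2.imwrite('pics/d.png',cv2.resize(c['img'][80:230,230:400],None,fx=3.5,fy=3.5,interpolation=cv2.INTER_CUBIC))"
```

```text
t 6.05 box xy [  -1.7 -249.6] z 149.9 yaw 15.24 tilt [0.001 0.001] F box [0.2 0.1] -0.7 gap 7.264602976729598e-05
```

View pics/d.png

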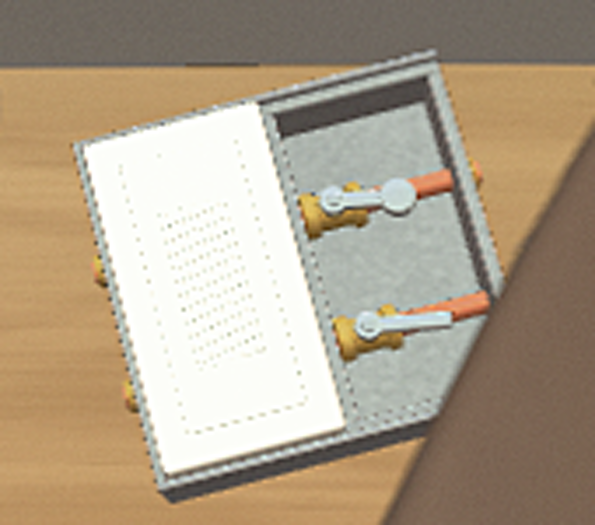

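The cover is fully open against the lip. The disc handle is the upper one (+x): axis at crop (335,200), disc at (398,197). The plain handle runs from (369,324) to (450,318).

```bash
python3 -c "
from h import *
c=read_camera('top')
px=np.array([[333,200],[398,197],[369,325],[449,319]])/3.5+[230,80]
P=ray(c,px,.050); B=np.array([w2b(p) for p in P]); print(np.round(B,1)); d=B[1]-B[0]; print(np.hypot(*d),np.arctan2(-d[0],-d[1])); d=B[3]-B[2]; print(np.hypot(*d),np.arctan2(-d[0],-d[1]))"
```

```text
[[ 43.  -29.1]
 [ 33.2 -73.2]
 [-49.7 -29.4]
 [-59.9 -83.2]]
45.17804653644478 0.2194208058202111
54.77681842017691 0.18861680882014753
```

Measurements match the nominal values: radius 45.2 and disc angle 0.22. I'll compute the waypoints and check the wrist.

```bash
python3 -c "
from h import *
print(np.round(get_state()['qpos'],2)); where()
A=np.array([43,-29.]); 
for d,off in [(12.6,38),(12.6,26),(20,24),(30,24),(40,24),(50,24),(60,24),(70,24),(80,24),(85,24),(90,24)]:
    t=np.radians(d); print(d,np.round(A+45*np.array([-np.sin(t),-np.cos(t)])+off*np.array([np.cos(t),-np.sin(t)]),1))
"
```

```text
[-0.46  0.37  1.62 -0.    1.15  0.85]
t 6.15 box xy [  -2.2 -252.7] z 149.6 yaw 14.97 tilt [ 0.002 -0.001] F box [0.1 0.2] 0.1 gap -2.9977651712259426e-05
12.6 [ 70.3 -81.2]
12.6 [ 58.6 -78.6]
20 [ 50.2 -79.5]
30 [ 41.3 -80. ]
40 [ 32.5 -78.9]
50 [ 24.  -76.3]
60 [ 16.  -72.3]
70 [  8.9 -66.9]
80 [  2.9 -60.4]
85 [  0.3 -56.8]
90 [ -2. -53.]
```

>>> {"api": "servo_tool", "payload": {"series": [{"tx": 16,"ty": -35,"tz": 0,"rx": 0,"ry": 0,"rz": 6,"jaw": 1},{"tx": 32,"ty": -70,"tz": 0,"rx": 0,"ry": 0,"rz": 12.6,"jaw": 1},{"tx": 48,"ty": -105,"tz": 0,"rx": 0,"ry": 0,"rz": 12.6,"jaw": 1},{"tx": 60,"ty": -140,"tz": 0,"rx": 0,"ry": 0,"rz": 12.6,"jaw": 1},{"tx": 72,"ty": -168,"tz": 0,"rx": 0,"ry": 0,"rz": 12.6,"jaw": 1},{"tx": 72,"ty": -168,"tz": 0,"rx": 0,"ry": 0,"rz": 12.6,"jaw": 1},{"tx": 72,"ty": -168,"tz": 25,"rx": 0,"ry": 0,"rz": 12.6,"jaw": 1},{"tx": 72,"ty": -168,"tz": 50,"rx": 0,"ry": 0,"rz": 12.6,"jaw": 1}]}}

```text
t: 6.82
position: [0.677, -0.0196, 0.1015]
eef_rot: [1.0, 0.024, 0.003, 0.0]
contact_force: [-0.2, -0.8, 0.3]
finger_gap: -0.0002
gripper_force: 0.0
```

```bash
python3 -c "from h import *; where()"
```

```text
t 6.82 box xy [ 72.3 -78.4] z 101.5 yaw 2.8 tilt [ 0.005 -0.   ] F box [-0.4 -0.7] 0.3 gap -0.00022509186339884687
```

>>> {"api": "servo_tool", "payload": {"series": [{"tx": 0,"ty": 0,"tz": 20,"rx": 0,"ry": 0,"rz": 0,"jaw": 1},{"tx": 0,"ty": 0,"tz": 40,"rx": 0,"ry": 0,"rz": 0,"jaw": 1},{"tx": 0,"ty": 0,"tz": 53,"rx": 0,"ry": 0,"rz": 0,"jaw": 1},{"tx": 0,"ty": 0,"tz": 60,"rx": 0,"ry": 0,"rz": 0,"jaw": 1},{"tx": 0,"ty": 0,"tz": 60,"rx": 0,"ry": 0,"rz": 0,"jaw": 1},{"tx": 0,"ty": 0,"tz": 60,"rx": 0,"ry": 0,"rz": 0,"jaw": 1}]}}

```text
t: 7.32
position: [0.6756, -0.0207, 0.0398]
eef_rot: [1.0, 0.023, 0.0, -0.0]
contact_force: [0.2, 1.3, -0.2]
finger_gap: -0.0002
gripper_force: 0.0
```

```bash
cat >> h.py <<'E'
def plan(wps):  # wps: (finger-centre box x,y, tool angle deg clockwise from box) -> tool shift from here
    s=get_state(); p=w2b(s['position']); r=R.from_quat(s['eef_rot']).as_matrix(); yaw=np.arctan2(r[1,0],r[0,0])
    a=yaw-th
    for d,off,rot_ in wps:
        t=np.radians(d); u=np.radians(rot_)
        F=np.array([43,-29.])+45*np.array([-np.sin(t),-np.cos(t)])+off*np.array([np.cos(u),-np.sin(u)])
        e=F-p; print(d,np.round(F,1),'tx',round(e@[np.cos(a),np.sin(a)],1),'ty',round(e@[np.sin(a),-np.cos(a)],1),'rz',round(rot_+np.degrees(a),1))
E
python3 -c "
from h import *; where(); plan([(12.6,24,12.6),(18,24,18),(24,24,24),(30,24,30),(36,24,36),(42,24,42)])"
```

```text
t 7.32 box xy [ 70.7 -79.1] z 39.8 yaw 2.69 tilt [0. 0.] F box [0.6 1.2] -0.2 gap -0.00017284978431299496
12.6 [ 56.6 -78.2] tx -14.0 ty 2.2 rz 0.0
18 [ 51.9 -79.2] tx -18.3 ty 4.2 rz 5.4
24 [ 46.6 -79.9] tx -23.4 ty 6.0 rz 11.4
30 [ 41.3 -80. ] tx -28.5 ty 7.3 rz 17.4
36 [ 36.  -79.5] tx -33.8 ty 8.0 rz 23.4
42 [ 30.7 -78.5] tx -39.2 ty 8.1 rz 29.4
```

>>> {"api": "servo_tool", "payload": {"series": [{"tx": -8,"ty": 2,"tz": 0,"rx": 0,"ry": 0,"rz": 0,"jaw": 1},{"tx": -14,"ty": 2,"tz": 0,"rx": 0,"ry": 0,"rz": 0,"jaw": 1},{"tx": -18,"ty": 4,"tz": 0,"rx": 0,"ry": 0,"rz": 5,"jaw": 1},{"tx": -23,"ty": 6,"tz": 0,"rx": 0,"ry": 0,"rz": 11,"jaw": 1},{"tx": -28,"ty": 7,"tz": 0,"rx": 0,"ry": 0,"rz": 17,"jaw": 1},{"tx": -34,"ty": 8,"tz": 0,"rx": 0,"ry": 0,"rz": 23,"jaw": 1},{"tx": -39,"ty": 8,"tz": 0,"rx": 0,"ry": 0,"rz": 29,"jaw": 1},{"tx": -39,"ty": 8,"tz": 0,"rx": 0,"ry": 0,"rz": 29,"jaw": 1}]}}

```text
t: 7.98
position: [0.6372, -0.0307, 0.0412]
eef_rot: [0.974, -0.229, 0.002, -0.0]
contact_force: [1.6, -0.5, 1.3]
finger_gap: 0.0
gripper_force: 0.4
```

```bash
python3 -c "
from h import *; where(); plan([(42,24,42),(48,24,48),(54,24,54),(60,24,60),(66,24,64),(72,24,64),(78,24,64),(84,24,64),(88,24,64),(90,24,64)])"
```

```text
t 7.98 box xy [ 31.  -78.6] z 41.2 yaw -26.42 tilt [ 0.004 -0.001] F box [ 1.4 -0.9] 1.3 gap 3.992239889303946e-05
42 [ 30.7 -78.5] tx -0.3 ty 0.1 rz 0.3
48 [ 25.6 -76.9] tx -5.1 ty 2.3 rz 6.3
54 [ 20.7 -74.9] tx -10.2 ty 4.0 rz 12.3
60 [ 16.  -72.3] tx -15.4 ty 5.2 rz 18.3
66 [ 12.4 -68.9] tx -20.3 ty 5.1 rz 22.3
72 [ 10.7 -64.5] tx -24.5 ty 2.9 rz 22.3
78 [  9.5 -59.9] tx -28.5 ty 0.3 rz 22.3
84 [  8.8 -55.3] tx -32.1 ty -2.7 rz 22.3
88 [  8.5 -52.1] tx -34.4 ty -4.9 rz 22.3
90 [  8.5 -50.6] tx -35.4 ty -6.0 rz 22.3
```

Contact is good and gentle. z has risen to 41, so I'll bring it down 1 mm.

>>> {"api": "servo_tool", "payload": {"series": [{"tx": -5,"ty": 2,"tz": 1,"rx": 0,"ry": 0,"rz": 6,"jaw": 1},{"tx": -10,"ty": 4,"tz": 1,"rx": 0,"ry": 0,"rz": 12,"jaw": 1},{"tx": -15,"ty": 5,"tz": 1,"rx": 0,"ry": 0,"rz": 18,"jaw": 1},{"tx": -20,"ty": 5,"tz": 1,"rx": 0,"ry": 0,"rz": 22,"jaw": 1},{"tx": -24,"ty": 3,"tz": 1,"rx": 0,"ry": 0,"rz": 22,"jaw": 1},{"tx": -28,"ty": 0,"tz": 1,"rx": 0,"ry": 0,"rz": 22,"jaw": 1},{"tx": -31,"ty": -2,"tz": 1,"rx": 0,"ry": 0,"rz": 22,"jaw": 1},{"tx": -31,"ty": -2,"tz": 1,"rx": 0,"ry": 0,"rz": 22,"jaw": 1}]}}

```text
t: 8.65
position: [0.6096, -0.0142, 0.0386]
eef_rot: [0.913, -0.408, -0.0, -0.0]
contact_force: [1.4, -0.8, 1.1]
finger_gap: -0.0001
gripper_force: 0.7
```

```bash
python3 -c "
from h import *; where(); plan([(84,24,64),(88,24,64),(90,24,64),(92,24,64)])"
```

```text
t 8.65 box xy [  8.7 -55.5] z 38.6 yaw -48.18 tilt [0. 0.] F box [ 1.1 -1.1] 1.1 gap -0.0001243844693684768
84 [  8.8 -55.3] tx -0.2 ty -0.1 rz 0.6
88 [  8.5 -52.1] tx -3.1 ty -1.4 rz 0.6
90 [  8.5 -50.6] tx -4.5 ty -2.0 rz 0.6
92 [  8.5 -49. ] tx -5.9 ty -2.8 rz 0.6
```

>>> {"api": "servo_tool", "payload": {"series": [{"tx": -1.5,"ty": -0.5,"tz": 0,"rx": 0,"ry": 0,"rz": 0,"jaw": 1},{"tx": -3,"ty": -1.5,"tz": 0,"rx": 0,"ry": 0,"rz": 0,"jaw": 1},{"tx": -4,"ty": -2,"tz": 0,"rx": 0,"ry": 0,"rz": 0,"jaw": 1},{"tx": -5,"ty": -2.5,"tz": 0,"rx": 0,"ry": 0,"rz": 0,"jaw": 1},{"tx": -5,"ty": -2.5,"tz": 0,"rx": 0,"ry": 0,"rz": 0,"jaw": 1}]}}

```text
t: 9.07
position: [0.6086, -0.011, 0.0382]
eef_rot: [0.913, -0.408, 0.001, 0.001]
contact_force: [1.0, -6.9, 0.6]
finger_gap: 0.0002
gripper_force: 3.2
```

```bash
python3 -c "
from h import *; where()"
```

```text
t 9.07 box xy [  8.6 -52.1] z 38.2 yaw -48.2 tilt [ 0.001 -0.003] F box [-0.9 -6.9] 0.6 gap 0.0001580389515537392
```

>>> {"api": "servo_tool", "payload": {"series": [{"tx": -1.5,"ty": -1,"tz": 0,"rx": 0,"ry": 0,"rz": 0,"jaw": 1},{"tx": -1.5,"ty": -1,"tz": 0,"rx": 0,"ry": 0,"rz": 0,"jaw": 1}]}}

```text
t: 9.23
position: [0.6087, -0.0108, 0.0383]
eef_rot: [0.913, -0.408, 0.002, 0.003]
contact_force: [1.7, -12.5, 0.1]
finger_gap: 0.0004
gripper_force: 4.9
```

```bash
python3 -c "
from h import *; where()"
```

```text
t 9.23 box xy [  8.7 -51.9] z 38.3 yaw -48.14 tilt [ 0.001 -0.006] F box [ -1.7 -12.4] 0.1 gap 0.0003963304591126194
```

Against the stop. Backing off, then up and away to check.

>>> {"api": "servo_tool", "payload": {"series": [{"tx": 6,"ty": 2,"tz": 0,"rx": 0,"ry": 0,"rz": 0,"jaw": 1},{"tx": 14,"ty": 3,"tz": 0,"rx": 0,"ry": 0,"rz": 0,"jaw": 1},{"tx": 14,"ty": 3,"tz": -30,"rx": 0,"ry": 0,"rz": 0,"jaw": 1},{"tx": 14,"ty": 3,"tz": -70,"rx": 0,"ry": 0,"rz": 0,"jaw": 1},{"tx": 25,"ty": 10,"tz": -110,"rx": 0,"ry": 0,"rz": 0,"jaw": 1},{"tx": 60,"ty": 28,"tz": -115,"rx": 0,"ry": 0,"rz": 0,"jaw": 1},{"tx": 95,"ty": 46,"tz": -115,"rx": 0,"ry": 0,"rz": 0,"jaw": 1},{"tx": 130,"ty": 64,"tz": -115,"rx": 0,"ry": 0,"rz": 0,"jaw": 1}]}}

```text
t: 9.9
position: [0.6478, -0.1476, 0.1549]
eef_rot: [0.913, -0.408, 0.001, -0.001]
contact_force: [1.0, 0.0, -0.4]
finger_gap: 0.0002
gripper_force: 0.0
```

>>> {"api": "servo_tool", "payload": {"series": [{"tx": 35,"ty": 18,"tz": 0,"rx": 0,"ry": 0,"rz": 0,"jaw": 1},{"tx": 70,"ty": 36,"tz": 0,"rx": 0,"ry": 0,"rz": 0,"jaw": 1},{"tx": 70,"ty": 36,"tz": 0,"rx": 0,"ry": 0,"rz": 0,"jaw": 1},{"tx": 70,"ty": 36,"tz": 0,"rx": 0,"ry": 0,"rz": 0,"jaw": 1}]}}

```text
t: 10.23
position: [0.6663, -0.225, 0.1522]
eef_rot: [0.912, -0.411, -0.001, -0.001]
contact_force: [0.9, 0.4, 0.1]
finger_gap: -0.0003
gripper_force: 0.0
```

```bash
python3 -c "
from h import *
where(); c=read_camera('top'); cv2.imwrite('pics/e.png',cv2.resize(c['img'][80:230,230:400],None,fx=3.5,fy=3.5,interpolation=cv2.INTER_CUBIC))"
```

```text
t 10.23 box xy [   8.  -273.8] z 152.2 yaw -48.48 tilt [-0.001  0.002] F box [1.  0.1] 0.1 gap -0.00025024840740238196
```

View pics/e.png

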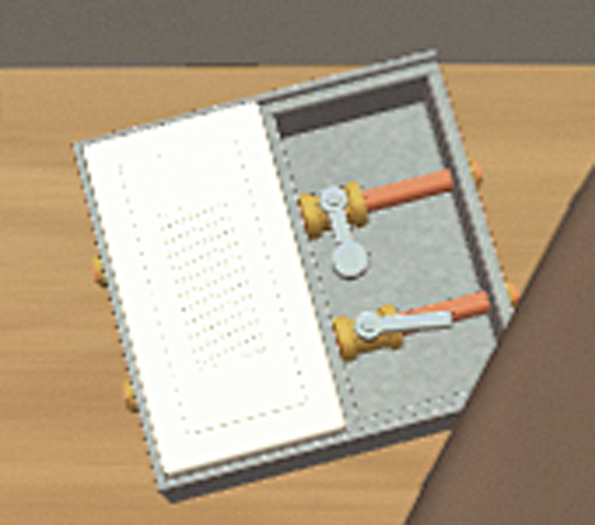

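The disc, now at (350,261), sits across its pipe. The plain bar is unchanged at (369,324) to (450,318), and the cover is still open against the lip.

```bash
python3 -c "
from h import *
c=read_camera('top')
P=ray(c,np.array([[333,200],[350,261]])/3.5+[230,80],.05); B=np.array([w2b(p) for p in P]); d=B[1]-B[0]; print(B,np.hypot(*d),np.arctan2(-d[0],-d[1]))
print(close_job())"
```

```text
[[ 43.02654246 -29.0823638 ]
 [ -2.51857788 -28.86173222]] 45.545654732404365 1.5756405308183428
the job is handed in; nothing more can be done
None
```

The job is handed in: the cover is fully open against its stop lip, the disc handle is shut across its pipe (measured 1.576 rad, nominal 1.571), and the plain handle was left as it was.

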